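# Switch on the shelf lights

### The arm

A 7-joint arm with a two-finger parallel gripper is mounted at the origin on the work surface. World frame = base frame: x ahead of the robot, y to its left, z up, the work surface at z = 0. Lengths are in m, angles in rad, forces in N, time in s.
With the tool pointing down it reaches from about 0.4 to 0.85 m from the base axis. Payload 4.5 kg.
Tool frame: the origin (TCP) lies midway between the tips of the shut fingers; the grasp point (between the pads) lies 19 mm behind it; z points along the fingers, y is the direction in which the jaws open and shut (so a half turn about z gives the same grasp; the last joint's range is limited). The gripper opens to 88 mm and grips with 3 to 60 N. Pads are 18 mm wide; open, the fingers measure 123 mm over their backs; the gripper's body (75 mm by 187 mm) begins 45 mm behind the grasp point.
Start: joints at [1.277, 0.689, -0.195, 1.565, 0.157, 0.902, -0.215], TCP at [0.201, -0.592, 0.239] pointing down, gripper open.
Joint ranges: [-3.01, 3.01], [-0.46, 2.08], [-1.47, 1.51], [0.13, 2.56], [-1, 4.14], [0.04, 2.09], [-2.66, 2.66]. Speed limits (rad/s): [2.57, 2.57, 3.14, 3.14, 3.14, 3.14, 3.14].

### API

Orientations are given as a rotation vector (axis times angle).
In Python, from cell import monitor, get_image, order gives the robot as it stands.
- The arm moves only by the tool play_rows, never from a script. Its argument "steps" is a list of rows, each a list of 7 numbers: the shift along the tool's x, y, z in mm, then the turn, a rotation vector about the tool's x, y, z in rad, then the closure, from 0 (fully open) to 1 (shut). In form: [[dx, dy, dz, ax, ay, az, gripper], ...]. A call has 1 to 5 rows; each row is the pose to reach, as a shift and turn from the pose measured when the call began, along the tool's axes at that moment; what a row does not reach only later rows make up. A row lasts 1/10 s, in which the tool goes at most 50 mm and 8.59 degrees, less where a joint would pass 70% of its speed; a pose out of reach is approached as far as the arm can. A call with a gripper value outside its range is refused whole. The fingers move at their own pace and stop on an object; the grip force is fixed at half the most. Time passes only in rows, so rows that repeat a pose let the fingers close. It gives the time, the measured TCP pose, the force and the opening at its end, in the units of the state.
- monitor.get_state(): the state, without advancing time (a new reading comes with each control period).
- get_image(name): name is "scene" or "side" or "wrist"; returns a dict with "image" (420x560x3 uint8, red, green, blue), "depth" (420x560 float32, m along the optical axis (not along the pixel's ray), 0 where there is no reading), "camera_matrix" (3x3 intrinsics, pixels), "pose" (4x4, takes a point from camera to world coordinates). Camera axes: x right, y up, looking along -z (the intrinsics and any distortion apply to the point x, -y, -z); pixel columns grow to the right and rows downward; lengths in m; the calibration is good to about 2 mm. A picture is of the moment at which its call begins.
- order.close_job(): hands the job in, once; it reports no verdict.
The state is a dict: "time": time; "joint_pos": joint angles; "joint_velocities": joint speeds; "joint_efforts": joint torques, N m; "tool_pos": TCP position; "tcp_rot": TCP orientation; "wrist_force": force on the tool from outside, world axes, zero at the start; "wrist_torque": the same for the moment, N m; "opening": opening from 0.0 (shut) to 1.0 (fully open).
Only numpy, scipy, OpenCV 4.12 (cv2) and the standard library are available. Lean on these libraries where they do the work, as an engineer would, in place of code of your own. Each camera call takes 0.05 s, during which the arm holds its last target.

### The job

Switch on the shelf lights. Two grey boxes with a bat toggle are screwed to the bench: on the one with the ribbed heat sink on its lid, flip the toggle over its centre so that it leans towards the ribs and stays there. Leave the toggle of the other box, the one with the round white mains socket, as it is.

Things in the scene. Friction and masses are not known exactly. Their poses are not given: they have to be found in the camera images.
- light_toggle (a joint): Bat toggle to be flipped: plain steel bat, 52 mm long from its pivot, 9 mm thick at the foot swelling to 14 mm near its round tip, on the lid of the grey steel box with seven ribs (box 170 x 90 x 60 mm, fixed, standing on the bench). Hinge angle in rad: 0 upright, -0.42 leaning fully away from the ribs (the start), +0.42 leaning fully towards the ribs (wanted). An over-centre spring snaps it to the nearer end; about 3 N at the tip moves it.
- driver_pivot (a point): Pivot of the light toggle, on the ribbed box, 64 mm above the bench and 4 mm above the box's lid. It does not move with the bat. Its axes are those of the box: z up, x along the box's long side from the toggle towards the ribs, y along the hinge. The bat swings in the x-z plane. The box reaches from x = -40 to +130 mm and 45 mm to either side in y; the ribs stand 10 mm proud of the lid (6 mm above the pivot), from x = 55 to 125 mm.
- outlet_toggle (a joint): The same kind of bat toggle on the other grey box, to be left alone: -0.42 leaning fully away from the socket (start, and where it must stay), +0.42 leaning fully towards it.
- outlet_pivot (a point): Pivot of the outlet toggle, on the box with the round white socket (74 mm across) in place of ribs; box, toggle position and axes otherwise as for driver_pivot, with x from the toggle towards the socket. Lower than 0.18 m above the bench, like all the loose things about (a bottle, a pen cup, a tape roll).
There are look-alikes about, which are no part of the job. Leave any green or pink look-alike of the part that bears light_toggle alone.

How it is judged:
By the outcome, as a careful person would: the job done as asked, in the order asked, and still so for the second after the job is handed in, with the robot touching nothing.
It also fails if it takes over 32 s, if anything falls off the work surface, if the arm or the gripper's body presses on something with over 40 N, if the wrist force passes 120 N, or if a joint passes its speed limit or range.

## Working session

There is one attempt and no reset: what is moved stays moved. The work goes in short steps, Python scripts to look and compute and a tool call to move; the robot and the scene stay as the last step left them, time stands still between calls to the robot, and variables do not carry over. Pictures are saved under pics/ and viewed, and the job is handed in when it is done.

Besides the shell and the picture viewer there is one more tool, called by a JSON object that holds its "name" and its "arguments". play_rows: Moves the arm, as the interface text tells. Its arguments: {"type":"object","properties":{"steps":{"type":"array","items":{"type":"array","items":{"type":"number"}}}},"required":["steps"]}

```bash
mkdir -p pics
python3 - <<'E'
from cell import monitor,get_image
import cv2,pickle
s=monitor.get_state();print(s)
d={}
for n in("scene","side","wrist"):
    r=get_image(n);d[n]=r;cv2.imwrite(f"pics/{n}0.png",r["image"][:,:,::-1]);print(n,r["camera_matrix"],r["pose"], [k for k in r])
pickle.dump(d,open("d0.pkl","wb"))
E
```

```text
{'time': 0.0, 'joint_pos': array([ 1.27677606,  0.68999171, -0.19453573,  1.56634747,  0.15730394,
        0.90249187, -0.21508505]), 'joint_velocities': array([-0.00065465,  0.00047138, -0.00068587,  0.00067597,  0.00150822,
        0.00031926,  0.00064307]), 'joint_efforts': array([ 6.64251093e-04, -5.27562046e+01, -1.26681548e+00, -1.53429759e+01,
       -5.26033295e-02,  6.56419405e-03,  1.79194612e-04]), 'tool_pos': array([ 0.2009965 , -0.59112754,  0.23790484]), 'tcp_rot': array([-3.09768252e+00, -5.12527419e-01,  6.60216733e-04]), 'wrist_force': array([1.12510652, 0.18245467, 0.31513031]), 'wrist_torque': array([-0.02132867,  0.0325455 , -0.04252284]), 'opening': 1.002046771511667}
scene [[379.89664279   0.         284.99427509]
 [  0.         379.89664279 215.07296549]
 [  0.           0.           1.        ]] [[-0.30160045 -0.6178233   0.72617597  1.13102423]
 [ 0.95343131 -0.19349476  0.2313623   0.16575957]
 [-0.00242978  0.76213788  0.64741019  0.61469234]
 [ 0.          0.          0.          1.        ]] ['image', 'depth', 'camera_matrix', 'pose']
side [[388.35938838   0.         276.68780538]
 [  0.         388.35938838 216.97508533]
 [  0.           0.           1.        ]] [[-0.99296627  0.07932065 -0.08789893  0.42737171]
 [-0.11695134 -0.77279752  0.62378392  0.48930031]
 [-0.01844913  0.62967629  0.77663852  0.73143498]
 [ 0.          0.          0.          1.        ]] ['image', 'depth', 'camera_matrix', 'pose']
wrist [[296.13481816   0.         274.66086554]
 [  0.         296.13481816 208.10827989]
 [  0.           0.           1.        ]] [[ 0.32261486  0.89969194  0.29406471  0.27722821]
 [-0.94652855  0.30725139  0.09838846 -0.56517843]
 [-0.00183249 -0.31008222  0.95070798  0.38348593]
 [ 0.          0.          0.          1.        ]] ['image', 'depth', 'camera_matrix', 'pose']
```

View pics/scene0.png

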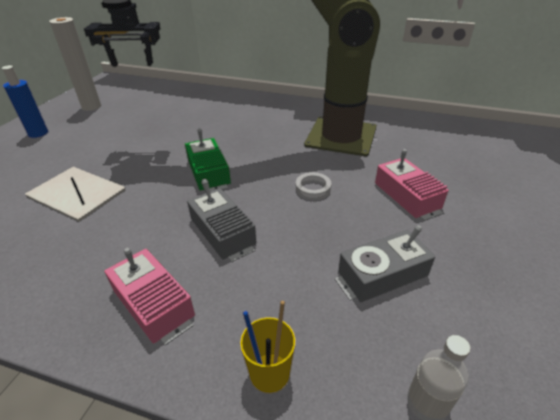

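View pics/side0.png

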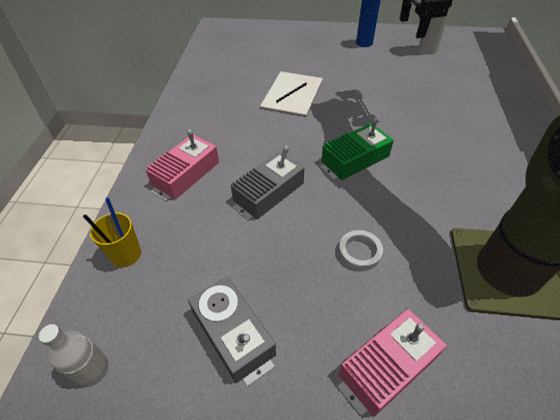

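View pics/wrist0.png

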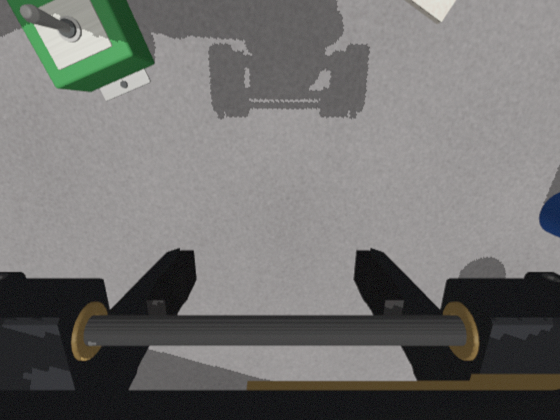

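The ribbed grey box is near scene (222,222) with its toggle at (207,190), and near side (268,182) with its toggle at (284,157). The green box sits next to it.

```bash
cat > h.py <<'E'
import numpy as np,cv2
def px2z(r,u,v,z):
    K=r["camera_matrix"];T=r["pose"]
    d=np.linalg.inv(K)@[u,v,1]; d=T[:3,:3]@[d[0],-d[1],-d[2]]; o=T[:3,3]
    return o+d*(z-o[2])/d[2]
def proj(r,P):
    T=r["pose"];c=T[:3,:3].T@(np.array(P)-T[:3,3]);K=r["camera_matrix"];p=K@[c[0],-c[1],-c[2]];return p[:2]/p[2]
def cloud(r):
    K=r["camera_matrix"];T=r["pose"];D=r["depth"];v,u=np.mgrid[:420,:560]
    c=np.stack([(u-K[0,2])/K[0,0]*D,-(v-K[1,2])/K[1,1]*D,-D],-1)
    P=c@T[:3,:3].T+T[:3,3];P[D==0]=np.nan;return P
E
python3 - <<'E'
import pickle,cv2
d=pickle.load(open("d0.pkl","rb"))
a=d["scene"]["image"][165:265,175:275];b=d["side"]["image"][135:235,218:318]
cv2.imwrite("pics/crop.png",cv2.hconcat([cv2.resize(x,(400,400),interpolation=cv2.INTER_CUBIC) for x in(a,b)])[:,:,::-1])
E
```

```text
(no output)
```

View pics/crop.png

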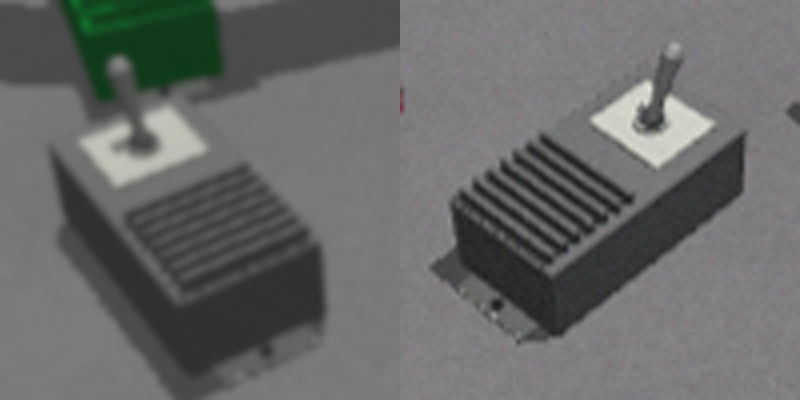

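Run:
```python
import pickle,numpy as np
from h import *
d=pickle.load(open("d0.pkl","rb"))
s=d["scene"];e=d["side"]
S=lambda x,y:(175+(x+.5)/4-.5,165+(y+.5)/4-.5)
E=lambda x,y:(218+(x-400+.5)/4-.5,135+(y+.5)/4-.5)
for r,f,pts in((s,S,{"pc":[(78,143),(117,188),(208,148),(170,103)],"lid_far_l":[(52,148)],"piv":[(143,140)]}),(e,E,{"pc":[(647,78),(715,125),(660,168),(590,122)],"lidr":[(745,132)],"piv":[(652,120)]})):
    for k,v in pts.items():
        P=np.array([px2z(r,*f(*q),.06 if k!="piv" else .064)for q in v]);print(k,P.round(4).tolist(),P.mean(0).round(4))
print("tips",px2z(s,*S(120,62),.11),px2z(e,*E(673,50),.11))
# white masks on plate, lid from depth
for n,r,sl in(("scene",s,(slice(180,265),slice(180,265))),("side",e,(slice(140,235),slice(225,310)))):
    C=cloud(r);P=C[sl].reshape(-1,3);m=(P[:,2]>.053)&(P[:,2]<.078)
    q=P[m][:,:2].astype(np.float32);print(n,m.sum(),cv2.minAreaRect(q), np.nanmedian(P[m][:,2]))
    m=(P[:,2]>.09)&(P[:,2]<.14); print("bat top",P[m].mean(0),P[m][:,2].max(),m.sum())
```

```text
pc [[0.5219, -0.2538, 0.06], [0.5526, -0.2128, 0.06], [0.5033, -0.1784, 0.06], [0.4695, -0.2189, 0.06]] [ 0.5118 -0.2159  0.06  ]
lid_far_l [[0.5307, -0.2661, 0.06]] [ 0.5307 -0.2661  0.06  ]
piv [[0.5123, -0.2156, 0.064]] [ 0.5123 -0.2156  0.064 ]
pc [[0.5208, -0.2566, 0.06], [0.4738, -0.2176, 0.06], [0.5038, -0.1768, 0.06], [0.5516, -0.2127, 0.06]] [ 0.5125 -0.2159  0.06  ]
lidr [[0.4548, -0.2132, 0.06]] [ 0.4548 -0.2132  0.06  ]
piv [[0.5128, -0.214, 0.064]] [ 0.5128 -0.214   0.064 ]
tips [ 0.50171137 -0.22875303  0.11      ] [ 0.50102353 -0.22736305  0.11      ]
scene 1943 ((0.5433913469314575, -0.18028593063354492), (0.1721327006816864, 0.09028427302837372), 51.73796844482422) 0.06081933583087806
bat top [ 0.50728293 -0.22699726  0.10130901] 0.11028208613427792 53
side 1870 ((0.5406738519668579, -0.1793244481086731), (0.17192871868610382, 0.09105157107114792), 52.255516052246094) 0.06064081279792399
bat top [ 0.50349294 -0.22593795  0.1022443 ] 0.1125864500113053 51
```

```bash
cat > go.py <<'E'
import sys,numpy as np
from scipy.spatial.transform import Rotation as R
from cell import monitor
# target in box frame (mm, from pivot) -> tool shift
piv=np.array([.513,-.2155,.064]);a=np.radians(52);X=np.array([np.cos(a),np.sin(a),0]);Y=np.array([-np.sin(a),np.cos(a),0])
def rep(b=None):
    s=monitor.get_state();r=R.from_rotvec(s["tcp_rot"]);p=s["tool_pos"];q=p-piv
    print("t",round(s["time"],2),"box xyz",(1e3*np.array([q@X,q@Y,q[2]])).round(1),"F",s["wrist_force"].round(1),"open",round(s["opening"],2))
    if b:
        t=piv+(X*b[0]+Y*b[1]+np.array([0,0,b[2]]))/1e3
        g=R.from_matrix(np.stack([X,-Y,[0,0,-1]],1))
        print("shift mm",(r.inv().apply(t-p)*1e3).round(1),"turn",(r.inv()*g).as_rotvec().round(3))
if __name__=="__main__":
    rep([float(x) for x in sys.argv[1:4]])
E
python3 go.py -56 0 120
python3 - <<'E'
import pickle
from go import *
from h import *
d=pickle.load(open("d0.pkl","rb"))
C=cloud(d["side"])[115:180,315:400].reshape(-1,3)
for lo,hi in((.053,.078),(.09,.14)):
    m=(C[:,2]>lo)&(C[:,2]<hi);q=C[m]-piv;print(cv2.minAreaRect(C[m][:,:2].astype(np.float32)),(q@X).min(),(q@X).max(),(q@Y).min(),(q@Y).max())
E
```

```text
t 0.15 box xyz [-488.2   14.5  174.1] F [-0.8 -0.7 -0.4] open 1.0
shift mm [ 369.5 -224.6   54.4] turn [-0.001 -0.    -0.58 ]
((0.3202946186065674, -0.3261291980743408), (0.17256835103034973, 0.09150166064500809), 39.43172073364258) -0.2935076932653661 -0.11257035039747901 0.021771231223666327 0.14439558090368498
((0.2865838408470154, -0.3525404632091522), (0.011506515555083752, 0.012665823101997375), 8.655454635620117) -0.2559158333706008 -0.24224824543725612 0.0874101649782284 0.09923270781736145
```

{"name": "play_rows", "arguments": {"steps": [[40,-24,0,0,0,-0.12,1],[80,-48,0,0,0,-0.24,1],[120,-72,0,0,0,-0.36,1],[160,-96,10,0,0,-0.48,1],[200,-120,15,0,0,-0.58,1]]}}

```text
time: 0.65
tool_pos: [0.3523, -0.4116, 0.2228]
tcp_rot: [-2.819, -1.383, 0.0]
wrist_force: [1.1, -0.3, 0.5]
opening: 0.571
```

```bash
python3 go.py -56 0 110
```

```text
t 0.65 box xyz [-253.4    5.9  158.8] F [ 1.1 -0.3  0.5] open 0.57
shift mm [197.4   6.8  48.9] turn [-0.002 -0.001  0.005]
```

{"name": "play_rows", "arguments": {"steps": [[45,2,5,0,0,0,1],[90,4,20,0,0,0,1],[135,6,35,0,0,0,1],[175,7,45,0,0,0,1],[193,7,49,0,0,0,1]]}}

```text
time: 1.15
tool_pos: [0.4785, -0.2584, 0.1729]
tcp_rot: [-2.812, -1.39, -0.003]
wrist_force: [1.1, -0.8, -0.3]
opening: 0.115
```

```bash
python3 go.py -56 0 32
python3 - <<'E'
from cell import get_image
import cv2
a=[get_image(n)["image"] for n in("scene","side")]
cv2.imwrite("pics/c2.png",cv2.hconcat([cv2.resize(a[0][130:280,150:300],(400,400)),cv2.resize(a[1][80:230,200:350],(400,400))])[:,:,::-1])
E
```

```text
t 1.15 box xyz [-55.    0.8 108.9] F [ 1.1 -0.8 -0.3] open 0.12
shift mm [-1.2  1.  76.9] turn [-0.003 -0.004  0.011]
```

View pics/c2.png

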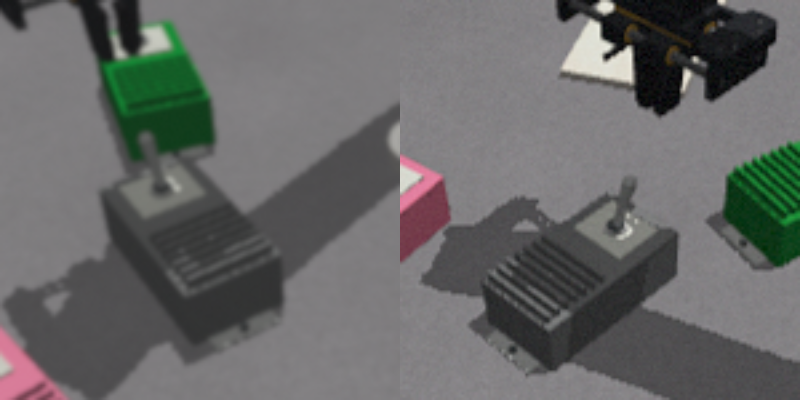

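The closed fingers hang behind the bat on the non-rib side (side crop 660,110). The light bat still leans away from the ribs. Next I descend to bat height.

{"name": "play_rows", "arguments": {"steps": [[0,1,25,0,0,0,1],[0,1,50,0,0,0,1],[0,1,70,0,0,0,1],[0,1,77,0,0,0,1],[0,1,77,0,0,0,1]]}}

```text
time: 1.75
tool_pos: [0.4773, -0.261, 0.0958]
tcp_rot: [-2.813, -1.388, 0.001]
wrist_force: [0.6, 0.0, 0.6]
opening: 0.007
```

```bash
python3 go.py 5 0 33
python3 - <<'E'
from cell import get_image
import cv2
a=[get_image(n)["image"] for n in("scene","side")]
cv2.imwrite("pics/c3.png",cv2.hconcat([cv2.resize(a[0][130:280,150:300],(400,400)),cv2.resize(a[1][80:230,200:350],(400,400))])[:,:,::-1])
E
```

```text
t 1.75 box xyz [-57.8   0.1  31.8] F [0.6 0.  0.6] open 0.01
shift mm [62.8  0.7 -1.1] turn [-0.005 -0.002  0.009]
```

View pics/c3.png

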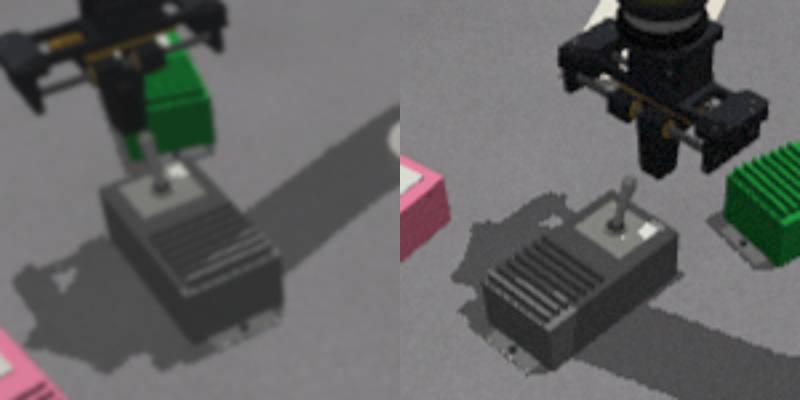

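{"name": "play_rows", "arguments": {"steps": [[12,0,0,0,0,0,1],[22,0,0,0,0,0,1],[31,0,0,0,0,0,1],[39,0,0,0,0,0,1],[45,0,0,0,0,0,1]]}}

```text
time: 2.35
tool_pos: [0.5072, -0.2235, 0.0973]
tcp_rot: [-2.813, -1.392, -0.005]
wrist_force: [0.5, 0.7, -0.3]
opening: 0.004
```

```bash
python3 go.py -5 0 33
python3 - <<'E'
from cell import get_image
import cv2
a=[get_image(n)["image"] for n in("scene","side")]
cv2.imwrite("pics/c4.png",cv2.hconcat([cv2.resize(a[0][130:280,150:300],(400,400)),cv2.resize(a[1][80:230,200:350],(400,400))])[:,:,::-1])
E
```

```text
t 2.35 box xyz [-9.8 -0.4 33.3] F [ 0.5  0.7 -0.3] open 0.0
shift mm [ 4.9 -0.3  0.4] turn [-0.001 -0.004  0.011]
```

View pics/c4.png

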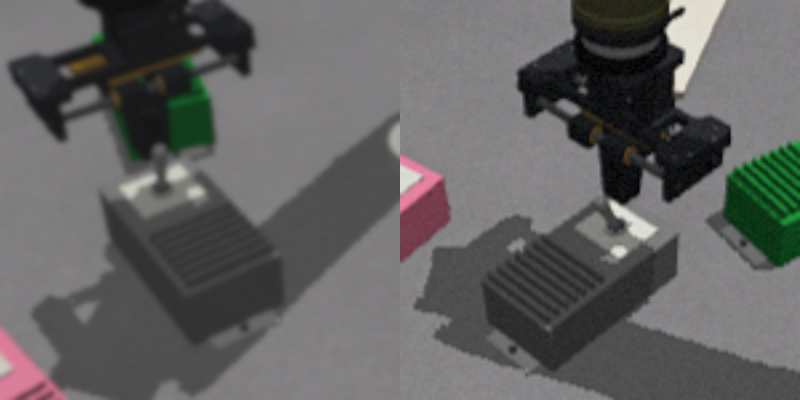

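The bat now leans towards the ribs in the side view (about 608,208) and the wrist force is near zero. I'll back off and check.

{"name": "play_rows", "arguments": {"steps": [[-15,0,0,0,0,0,1],[-35,0,0,0,0,0,1],[-50,0,-25,0,0,0,1],[-65,0,-65,0,0,0,1],[-75,0,-100,0,0,0,1]]}}

```text
time: 2.95
tool_pos: [0.4593, -0.2852, 0.1976]
tcp_rot: [-2.813, -1.389, -0.002]
wrist_force: [1.3, -0.3, -0.3]
opening: 0.006
```

{"name": "play_rows", "arguments": {"steps": [[-40,0,-10,0,0,0,1],[-80,0,-20,0,0,0,1],[-100,0,-20,0,0,0,1],[-100,0,-20,0,0,0,1],[-100,0,-20,0,0,0,1]]}}

```text
time: 3.45
tool_pos: [0.3977, -0.3648, 0.217]
tcp_rot: [-2.813, -1.386, -0.002]
wrist_force: [0.3, -0.4, -0.8]
opening: 0.005
```

```bash
python3 go.py -5 0 33
python3 - <<'E'
from cell import get_image
from h import *
from go import piv,X,Y
import cv2
r=[get_image(n) for n in("scene","side")];a=[x["image"] for x in r]
cv2.imwrite("pics/c5.png",cv2.hconcat([cv2.resize(a[0][130:280,150:300],(400,400)),cv2.resize(a[1][80:230,200:350],(400,400))])[:,:,::-1])
cv2.imwrite("pics/side5.png",a[1][:,:,::-1])
for x in r:
    q=(cloud(x).reshape(-1,3)-piv);b=np.stack([q@X,q@Y,q[:,2]],1)
    m=(abs(b[:,0])<.04)&(abs(b[:,1])<.03)&(b[:,2]>.025)&(b[:,2]<.06);c=b[m].mean(0);print(m.sum(),c,"angle",np.arctan2(c[0],c[2]))
E
```

```text
t 3.45 box xyz [-188.6   -1.1  153. ] F [ 0.3 -0.4 -0.8] open 0.0
shift mm [183.2   0.9 120.7] turn [-0.004 -0.004  0.008]
41 [ 0.02146378 -0.00317161  0.03893164] angle 0.5038557735820633
38 [0.01867084 0.00197389 0.03979854] angle 0.43865125379042147
```

View pics/c5.png

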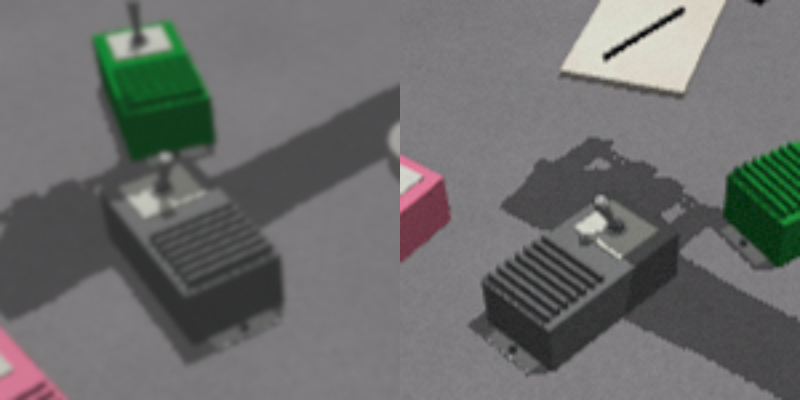

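View pics/side5.png

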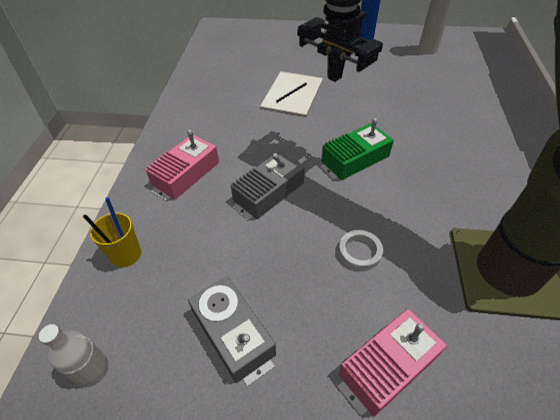

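The bat at side (277,160) leans towards the ribs, measured at +0.44 to +0.50 rad, which means it sits on the end stop. The outlet toggle (243,340) and everything else look unchanged, and the arm is clear.

```bash
python3 -c "
from cell import order;print(order.close_job())"
```

```text
the job is handed in; nothing more can be done
None
```

The light toggle on the ribbed box is flipped towards the ribs, and I've handed the job in. I pushed it over centre with the shut fingers, then backed the arm off before handing in.

- **Toggle angle:** after the arm backed off, depth readings from the two cameras gave +0.50 and +0.44 rad. The end stop is +0.42, so both are a little high. I put that down to depth noise, and both mean the toggle is fully over and staying there.
- **Other things:** in the last side view, the outlet toggle, the green and pink look-alikes and the loose things look unchanged. I judged that by eye and did not measure it.
- **Limits:** the wrist force readings, taken after each move, stayed under 2 N. The job took about 3.5 s, and the last reading showed the arm touching nothing.

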